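Find the tired spring rest and push its tag down

ROBOT

A 6-joint arm with a two-finger parallel gripper is mounted at the origin on the work surface. World frame = base frame: x ahead of the robot, y to its left, z up, the work surface at z = 0. Lengths are in m, angles in rad, forces in N, time in s.
With the tool pointing down it reaches from about 0.275 to 0.725 m from the base axis. Payload 5.6 kg.
Tool frame: the origin (TCP) lies midway between the tips of the shut fingers; the grasp point (between the pads) lies 19 mm behind it (robot.grip_depth is the distance from the TCP to the grasp point, in m); z points along the fingers, y is the line along which they close (so a half turn about z gives the same grasp; the last joint's range is limited). The gripper opens to 85 mm and grips with 20 to 120 N. Pads are 22 mm wide; open, the fingers measure 114 mm over their backs; the gripper's body (76 mm by 85 mm) begins 54 mm behind the grasp point. The pads swing forward as they close: fully open they stand 13 mm farther back than shut.
Start: joints at [-0.999, 0.255, 0.108, 0, -1.424, -0.285], TCP at [0.156, -0.528, 0.231] pointing down, gripper open.
Joint ranges: [-2.95, 2.95], [-1.21, 1.97], [-1.09, 1.5], [-2.87, 1.71], [-2.94, -0.07], [-3.05, 3.05]. Speed limits (rad/s): [2.57, 2.57, 3.14, 3.14, 3.14, 3.14].

INTERFACE

Orientations are given as a unit quaternion [x, y, z, w].
In Python, from rig import robot gives the robot as it stands. The module is installed in compiled form; this text tells all that it offers.
- The arm moves only by the shell command python3 -m crank 'ROWS'. ROWS is a JSON object of lists of equal length, an entry for each row: "linear": the shift along the tool's x, y, z as a fraction of full scale, a list of three; "twist": the turn, a rotation vector about the tool's x, y, z as a fraction of full scale, a list of three; "gripper": the closure, from 0 (fully open) to 1 (shut). A call has 1 to 20 rows; each row is the pose to reach, as a shift and turn from the pose commanded when the call began, along the tool's axes at that moment, turning the shorter way round; what a row does not reach only later rows make up. Full scale, the value 1, is 0.25 m for a shift and pi rad for a turn. A row lasts 1/12 s, in which the tool goes at most 41.7 mm and 7.16 degrees, less where a joint would pass 70% of its speed; a pose out of reach is approached as far as the arm can. A call with a number of a shift or a turn outside -1 to 1 is refused whole. A call with a gripper value outside its range is refused whole. The fingers move at their own pace and stop on an object; the grip force is fixed at half the most. Time passes only in rows, so rows that repeat a pose let the fingers close. It gives the time, the measured TCP pose, the force, the opening and the grip force at its end, in the units of the state.
- robot.observe(): the state, without advancing time (a new reading comes with each control period).
- robot.read_camera(name): name is "scene" or "top" or "wrist"; returns a dict with "img" (420x560x3 uint8, red, green, blue), "vfov" (degrees; the focal length in pixels is half the picture's height over the tangent of half this angle, whatever the lens; pixels are square), "cx", "cy" (the principal point, pixels), "R" (3x3) and "t" (3): a world point X has camera coordinates R X + t. Camera axes: x right, y down, z forward; pixel columns grow to the right and rows downward; lengths in m; the calibration is good to about 2 mm. A picture is of the moment at which its call begins. There is no depth.
- robot.close_job(): hands the job in; it is judged then, once.
Trained networks look in a picture, given as the dict that the camera call returned (one of the last four; its "shot" number tells which), for a name from the list of things; names that differ only in an ending like _2 or _b are one class to them, and where a whole thing is asked for, a point or a joint stands for the part that bears it (a point fixed in the world has none). Each returns a list of dicts, best first, with "score" (0 to 1); they miss things now and then, are a little off and sometimes report something else, mostly with a low value. They report only what shows in the picture. A call takes as long as a camera call.
- robot.look_for(thing, picture): "rect" ([left, top, right, bottom] in pixels, round what is visible of it).
- robot.place_of(thing, picture): "position" ([column, row] in pixels: a listed point, or the origin of a listed thing).
The state is a dict: "t": time; "joints": joint angles; "dq": joint speeds; "joint_torque": joint torques, N m; "tcp_pos": TCP position; "ee_rot": TCP orientation; "ft_force": force on the tool from outside, world axes, zero at the start; "torque": the same for the moment, N m; "width": finger opening in m; "gripper_force": force on a finger pad.
Only numpy, scipy, OpenCV 4.12 (cv2) and the standard library are available. Lean on these libraries where they do the work, as an engineer would, in place of code of your own. Each camera call takes 0.05 s, during which the arm holds its last target. There are 200 camera calls.

TASK

One of the three sprung carving rests on the board has gone soft. With the fingertips, press each of the three round pads in turn, from the robot's left to its right, to feel which is the softest, then push that rest's wooden tag fully down. Leave the other two tags up, pick nothing up and leave everything else on the bench where it is.

Things in the scene. Friction and masses are not known exactly. Their poses are not given: they have to be found in the camera images.
- board: pale wooden board 170 x 470 x 30 mm, fixed to the bench. Origin: centre of its underside. Its y axis runs along its length, to the robot's left; x points away from the robot; turned up to 0.3 rad. On it stand three look-alike sprung rests, 150 mm apart: left (+y), middle, right (-y). Each: dark base 135 x 70 x 12 mm, round sprung pad on the far (+x) side, push-down tag on the robot's side
- pad_left (a point): centre of the face of the left pad when unpressed, 104 mm above the bench. A fixed point: it does not go down with the pad. Pad: round, 54 mm across, on a coil spring; goes straight down up to 15 mm, starts to yield at about 0.3 N, springs back when let go. The softest spring takes about 0.35 N per mm, the other two more than twice as much; which rest is softest changes from start to start and cannot be seen
- head_left (a point): centre of the upper face of the left rest's tag when fully up, 102 mm above the bench, 68 mm nearer the robot than the pad's centre. A fixed point. Tag: flat wooden head 22 x 36 mm (x, y), 8 mm thick, on a blade that slides straight down into a wooden block 30 x 46 mm; takes about 3 N, no spring, stays where it is left, fully down after 18 mm when the head sits on the block
- pad_middle (a point): centre of the face of the middle pad when unpressed, 104 mm above the bench. A fixed point; pad as at the left
- head_middle (a point): centre of the upper face of the middle rest's tag when fully up, 102 mm above the bench, 68 mm nearer the robot than the pad's centre. A fixed point; tag as at the left
- pad_right (a point): centre of the face of the right pad when unpressed, 104 mm above the bench. A fixed point; pad as at the left
- head_right (a point): centre of the upper face of the right rest's tag when fully up, 102 mm above the bench, 68 mm nearer the robot than the pad's centre. A fixed point; tag as at the left
- tag_a (a joint): how far one of the three tags has been pushed down: 0 fully up, 0.018 m fully down; at the start 0 to 0.004. The letters belong to the rests, which change places from start to start, so a letter does not say left, middle or right.
- tag_b (a joint): how far one of the three tags has been pushed down: 0 fully up, 0.018 m fully down; at the start 0 to 0.004. The letters belong to the rests, which change places from start to start, so a letter does not say left, middle or right.
- tag_c (a joint): how far one of the three tags has been pushed down: 0 fully up, 0.018 m fully down; at the start 0 to 0.004. The letters belong to the rests, which change places from start to start, so a letter does not say left, middle or right.
- offcut: small reddish wood block 50 x 36 x 36 mm, standing loose on the board between the left and the middle rest. A bystander: origin at its underside.
- cork_block: cork sanding block 70 x 34 x 30 mm, loose on the board between the middle and the right rest. A bystander: origin at its underside.
- gouge_wide: carving gouge, wooden handle 115 mm long, 23 mm thick, blade 18 mm wide, lying on the bench on the robot's side of the board. A bystander: origin at its underside.
- gouge_narrow: carving gouge, wooden handle 115 mm long, 23 mm thick, blade 9 mm wide, lying on the bench on the robot's side of the board. A bystander: origin at its underside.
- mallet: wooden mallet, head 55 x 110 x 65 mm, handle 26 mm thick, lying on the bench beyond the board. A bystander: origin at its underside.
- wax_tin: aluminium tin, 72 mm across, 40 mm high, beyond the board. A bystander: origin at its underside.
- oilstone: grey sharpening stone 55 x 150 x 25 mm, on the bench right of the board. A bystander: origin at its underside.

How it is judged:
On the way, in this order (a step that is already met when the one before it is completed fails the run):
1. the left pad has been pressed (1 N or more on the fingers, over that pad) (contact force between the fingers and anything else above 1 N and horizontal distance between the grasp point and pad_left below 0.04 m), for 0.1 s.
2. the middle pad has been pressed (1 N or more on the fingers, over that pad) (contact force between the fingers and anything else above 1 N and horizontal distance between the grasp point and pad_middle below 0.04 m), for 0.1 s.
3. the right pad has been pressed (1 N or more on the fingers, over that pad) (contact force between the fingers and anything else above 1 N and horizontal distance between the grasp point and pad_right below 0.04 m), for 0.1 s.
4. the tag of the softest rest (tag_b) is pushed fully down (at least 15 of 18 mm) (value of joint tag_b above 0.015 m), for 0.2 s.
At the end, for the whole second after the job is handed in: The tag of the softest rest is at least 15 mm down (of 18), the tags of the other two are less than 8 mm down, and every bystander is within 20 mm of where it stood (value of joint tag_b above 0.015 m and value of joint each of tag_a, tag_c below 0.008 m and distance of each of offcut, cork_block, gouge_wide, gouge_narrow, mallet, wax_tin, oilstone from where it was at the start of the episode below 0.02 m); the robot touches nothing.
It fails at once if the tag of a rest that is not the softest is pushed 8 mm or more down (value of joint any of tag_a, tag_c above 0.008 m).
It fails at once if a bystander is lifted, carried or pushed more than 20 mm (distance of any of offcut, cork_block, gouge_wide, gouge_narrow, mallet, wax_tin, oilstone from where it was at the start of the episode above 0.02 m).
It also fails if it takes over 45 s, if anything falls off the work surface, if the arm or the gripper's body presses on something with over 40 N, if the wrist force passes 120 N, or if a joint passes its speed limit or range.

## Working session

There is one attempt and no reset: what is moved stays moved. The work goes in short steps, Python scripts to look and compute and a shell command to move; the robot and the scene stay as the last step left them, time stands still between calls to the robot, and variables do not carry over. Pictures are saved under pics/ and viewed, at most 10 in all, crops included, and the job is handed in when it is done.

```bash
mkdir -p pics
cat > h.py <<'E'
import numpy as np, cv2
from rig import robot
def ray(p,uv):
    f=p["img"].shape[0]/2/np.tan(np.radians(p["vfov"])/2)
    R=np.array(p["R"]);t=np.array(p["t"])
    d=R.T@np.array([(uv[0]-p["cx"])/f,(uv[1]-p["cy"])/f,1]);return -R.T@t,d
def atz(p,uv,z):
    c,d=ray(p,uv);return c+d*(z-c[2])/d[2]
def proj(p,X):
    f=p["img"].shape[0]/2/np.tan(np.radians(p["vfov"])/2)
    c=np.array(p["R"])@X+p["t"];return c[:2]/c[2]*f+[p["cx"],p["cy"]]
E
python3 - <<'E'
from h import *
np.set_printoptions(precision=4,suppress=True)
for n in("top","scene"):
    p=robot.read_camera(n);cv2.imwrite(f"pics/{n}1.png",p["img"][:,:,::-1])
    for k,z in[(f"{a}_{b}",h) for a,h in(("pad",.104),("head",.102)) for b in("left","middle","right")]+[("board",0)]:
        for r in robot.place_of(k,p)[:2]: print(n,k,round(r["score"],2),np.round(r["position"],1),atz(p,r["position"],z))
s=robot.observe();print({k:np.round(s[k],4) for k in("t","tcp_pos","ee_rot","ft_force","width")})
E
```

```text
top pad_left 0.73 [164.7 194.6] [0.592  0.1703 0.104 ]
top pad_left 0.33 [276.5 210. ] [ 0.5562 -0.0543  0.104 ]
top head_left 0.73 [163.8 227.7] [0.5252 0.172  0.102 ]
top head_left 0.34 [240.3 230.4] [0.5168 0.0188 0.102 ]
top head_middle 0.83 [240.5 228.7] [0.5202 0.0184 0.102 ]
top head_middle 0.74 [166.3 194. ] [0.5934 0.1677 0.102 ]
top head_right 0.93 [313.9 233.7] [ 0.5073 -0.1281  0.102 ]
top board 0.58 [312.6 272.3] [ 0.4295 -0.1299 -0.    ]
scene pad_left 0.64 [340.4 163.9] [0.5953 0.1633 0.104 ]
scene pad_middle 0.97 [304.5 194.9] [ 0.5927 -0.0012  0.104 ]
scene pad_middle 0.16 [267.7 224.4] [ 0.5859 -0.1368  0.104 ]
scene pad_right 0.82 [265.9 223.9] [ 0.5817 -0.1373  0.104 ]
scene head_left 0.86 [318.6 156.3] [0.5287 0.1714 0.102 ]
scene head_middle 0.69 [284.9 186.4] [0.5339 0.0079 0.102 ]
scene head_right 0.87 [243.9 214.7] [ 0.5209 -0.133   0.102 ]
scene board 0.57 [299.6 222.3] [0.5638 0.0245 0.    ]
{'t': np.float64(0.8), 'tcp_pos': array([ 0.1556, -0.5275,  0.2313]), 'ee_rot': array([-0.1429,  0.9897, -0.    ,  0.    ]), 'ft_force': array([-0.3692,  0.0262, -0.3359]), 'width': np.float64(0.0854)}
```

View pics/top1.png

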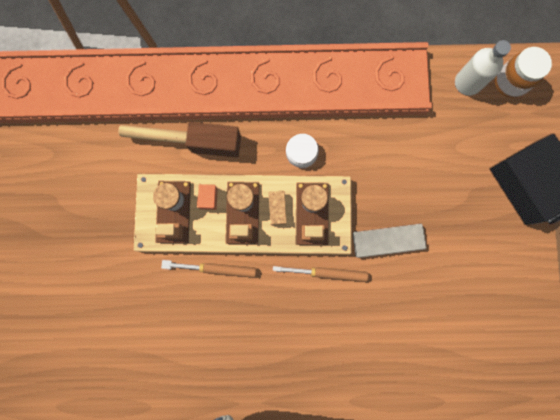

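View pics/scene1.png

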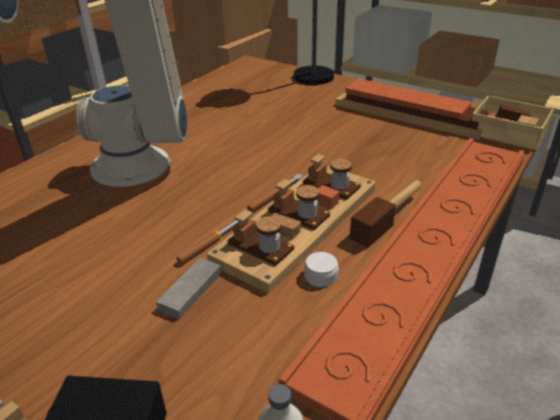

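The top view shows pads near (167,196), (240,196) and (314,197), with the tags below them near (167,229), (240,229) and (313,232). The board is almost square to the robot. The scene view agrees, with pads near (341,165), (306,196) and (268,226). Next is a rigid fit of all the points.

```bash
cat >> h.py <<'E'
NAMES={f"{a}_{b}":(np.array([dx,dy,z])) for a,dx,z in(("pad",.034,.104),("head",-.034,.102)) for b,dy in(("left",.15),("middle",0),("right",-.15))}
def model(q,k):
    m=NAMES[k];c,s=np.cos(q[2]),np.sin(q[2]);return np.array([q[0]+c*m[0]-s*m[1],q[1]+s*m[0]+c*m[1],m[2]])
def fit(pics,q0=(.555,.02,0)):
    from scipy.optimize import least_squares
    obs=[(p,k,r["position"]) for p in pics for k in NAMES for r in robot.place_of(k,p) if r["score"]>.3]
    near=lambda q:[(p,k,u) for p,k,u in obs if np.linalg.norm(atz(p,u,NAMES[k][2])-model(q,k))<.04]
    obs=near(q0)
    fun=lambda q:np.concatenate([(atz(p,u,NAMES[k][2])-model(q,k))[:2]*1000 for p,k,u in obs])
    q=least_squares(fun,q0,loss="soft_l1",f_scale=3).x
    return q,[(k,np.round(r,1)) for (p,k,u),r in zip(obs,fun(q).reshape(-1,2))]
E
python3 - <<'E'
from h import *
np.set_printoptions(precision=4,suppress=True)
P=[robot.read_camera(n) for n in("top","scene")]
q,r=fit(P);print(q);[print(*x) for x in r]
for k in NAMES: print(k,model(q,k))
im=cv2.resize(P[0]["img"][160:270,120:370,::-1],None,fx=3,fy=3,interpolation=cv2.INTER_CUBIC).copy()
for k in NAMES:
    u=(proj(P[0],model(q,k))-[120,160]+.5)*3-.5; cv2.circle(im,tuple(int(v) for v in u),3,(255,0,0),-1)
cv2.imwrite("pics/c1.png",im)
E
```

```text
[ 0.5544  0.0165 -0.0229]
pad_left [1.1 3. ]
head_left [-0.3  3.9]
head_middle [1.8 0.7]
head_right [-8.1  3.9]
pad_left [-6.  -7.6]
pad_middle [ 6.3 -5.6]
pad_right [ 0.6 -3.2]
head_left [-6.5  7.6]
head_middle [ 5.9 -6.4]
pad_left [0.5918 0.1657 0.104 ]
pad_middle [0.5884 0.0157 0.104 ]
pad_right [ 0.585  -0.1342  0.104 ]
head_left [0.5239 0.1673 0.102 ]
head_middle [0.5204 0.0173 0.102 ]
head_right [ 0.517  -0.1327  0.102 ]
```

View pics/c1.png

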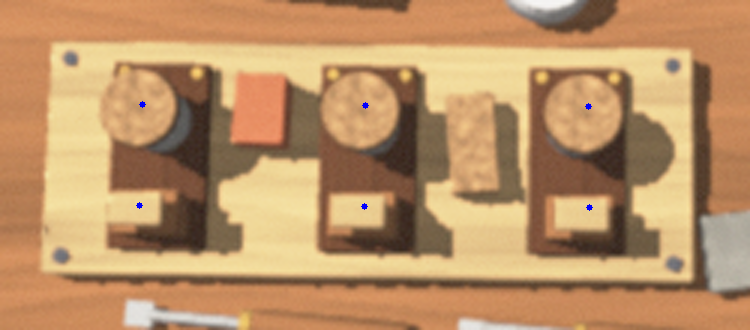

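The model dots are up to 6 mm to the right of what the crop shows. In the crop the pads are at (139,107), (360,111), (583,114) and the tag heads at (135,209), (357,211), (583,216). I'll refit with these pixels.

Run:
```python
from h import *
from scipy.spatial.transform import Rotation as Ro
from scipy.optimize import least_squares
np.set_printoptions(precision=4,suppress=True)
p=robot.read_camera("top")
U=dict(zip(NAMES,np.array([(139,107),(360,111),(583,114),(135,209),(357,211),(583,216)])))
W={k:atz(p,(U[k]+.5)/3-.5+[120,160],NAMES[k][2]) for k in NAMES}
f=lambda q:np.concatenate([(W[k]-model(q,k))[:2] for k in NAMES])
q=least_squares(f,(.555,.02,0)).x;print(q,f(q).reshape(-1,2)*1000)
np.save("q.npy",q)
s=robot.observe();R=Ro.from_quat(s["ee_rot"]).as_matrix();print(R)
for k in NAMES: m=model(q,k);print(k,m)
t=model(q,"pad_left");t[2]=.16;print("to pad_left, units",R.T@(t-s["tcp_pos"])/.25)
Rt=Ro.from_euler("z",q[2]).as_matrix()@np.diag([-1,1,-1.]);print("twist",Ro.from_matrix(R.T@Rt).as_rotvec()/np.pi)
```

```text
[ 0.551   0.0201 -0.0355] [[ 0.1361 -1.1024]
 [-0.2187  0.3852]
 [ 0.089   0.8271]
 [-0.3969 -1.0126]
 [ 0.6801  0.746 ]
 [-0.2896  0.1567]]
[[-0.9592 -0.2829  0.    ]
 [-0.2829  0.9592  0.    ]
 [-0.     -0.     -1.    ]]
pad_left [0.5903 0.1688 0.104 ]
pad_middle [0.5849 0.0189 0.104 ]
pad_right [ 0.5796 -0.131   0.104 ]
head_left [0.5223 0.1712 0.102 ]
head_middle [0.517  0.0213 0.102 ]
head_right [ 0.5117 -0.1286  0.102 ]
to pad_left, units [-2.4554  2.1798  0.2852]
twist [0.     0.     0.1026]
```

```bash
python3 -m crank '{"linear":[[-1,0.9,0.1],[-1,0.9,0.1],[-1,0.9,0.1],[-1,0.9,0.1],[-1,0.9,0.1],[-1,0.9,0.1],[-1,0.9,0.1],[-1,0.9,0.1],[-1,0.9,0.1],[-1,0.9,0.1]],"twist":[[0,0,0.1026],[0,0,0.1026],[0,0,0.1026],[0,0,0.1026],[0,0,0.1026],[0,0,0.1026],[0,0,0.1026],[0,0,0.1026],[0,0,0.1026],[0,0,0.1026]],"gripper":[1,1,1,1,1,1,1,1,1,1]}'
cat >> h.py <<'E'
def to(k,z):
    from scipy.spatial.transform import Rotation as Ro
    np.set_printoptions(precision=4,suppress=True)
    q=np.load("q.npy");s=robot.observe();R=Ro.from_quat(s["ee_rot"]).as_matrix();t=model(q,k);t[2]=z
    Rt=Ro.from_euler("z",q[2]).as_matrix()@np.diag([-1,1,-1.])
    print("t",s["t"],"tcp",np.array(s["tcp_pos"]),"F",np.array(s["ft_force"]),"w",s["width"])
    print("move",R.T@(t-s["tcp_pos"])/.25,"twist",Ro.from_matrix(R.T@Rt).as_rotvec()/np.pi)
E
python3 -c "from h import *;to('pad_left',.13)"
```

```text
t: 2.38
tcp_pos: [0.333, -0.2386, 0.2063]
ee_rot: [0.015, 1.0, 0.0, 0.0]
ft_force: [-0.1, -0.7, -0.4]
width: -0.0002
gripper_force: 0.0
t 2.3833 tcp [ 0.333  -0.2386  0.2063] F [-0.1202 -0.6957 -0.4301] w -0.0002476325441922883
move [-0.9781  1.6606  0.3065] twist [0.0001 0.0002 0.0015]
```

```bash
python3 -m crank '{"linear":[[-0.97,1,0.15],[-0.97,1,0.15],[-0.97,1,0.15],[-0.97,1,0.15],[-0.97,1,0.15],[-0.97,1,0.15],[-0.97,1,0.15],[-0.97,1,0.15],[-0.97,1,0.15],[-0.97,1,0.15]],"twist":[[0,0,0],[0,0,0],[0,0,0],[0,0,0],[0,0,0],[0,0,0],[0,0,0],[0,0,0],[0,0,0],[0,0,0]],"gripper":[1,1,1,1,1,1,1,1,1,1]}' >/dev/null
python3 -m crank '{"linear":[[-0.01,0.66,0],[-0.01,0.66,0],[-0.01,0.66,0],[-0.01,0.66,0],[-0.01,0.66,0.14],[-0.01,0.66,0.14],[-0.01,0.66,0.14],[-0.01,0.66,0.14]],"twist":[[0,0,0],[0,0,0],[0,0,0],[0,0,0],[0,0,0],[0,0,0],[0,0,0],[0,0,0]],"gripper":[1,1,1,1,1,1,1,1]}'
python3 - <<'E'
from h import *
to('pad_left',.114)
p=robot.read_camera("wrist");cv2.imwrite("pics/w1.png",p["img"][:,:,::-1])
E
```

```text
t: 3.88
tcp_pos: [0.5921, 0.1636, 0.1352]
ee_rot: [0.018, 1.0, -0.0, 0.001]
ft_force: [-0.4, 0.2, 0.8]
width: -0.0002
gripper_force: 0.0
t 3.8833 tcp [0.5921 0.1636 0.1352] F [-0.3598  0.1759  0.7553] w -0.00018685946328639275
move [0.0081 0.0208 0.0849] twist [-0.0002  0.0005 -0.0004]
```

View pics/w1.png

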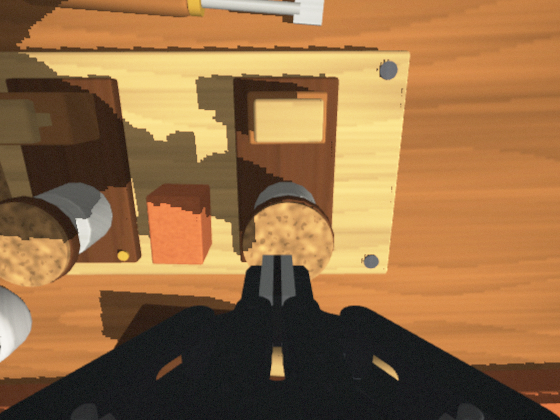

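The wrist view shows the shut fingers right above the left pad, at about (290,240), with its tag at (290,120).

```bash
python3 -m crank '{"linear":[[0.008,0.02,0.08],[0.008,0.02,0.12],[0.008,0.02,0.157],[0.008,0.02,0.157],[0.008,0.02,0.157],[0.008,0.02,0.157],[0.008,0.02,0.157],[0.008,0.02,0.157]],"twist":[[0,0,0],[0,0,0],[0,0,0],[0,0,0],[0,0,0],[0,0,0],[0,0,0],[0,0,0]],"gripper":[1,1,1,1,1,1,1,1]}'
python3 - <<'E'
from h import *
F=[]
for i in range(4):
    p=robot.read_camera("wrist");s=robot.observe();F.append(s["ft_force"][2])
print(F);to('pad_left',.13)
# tag check from earlier-like view: head pixel from wrist net
for k in ("head_left","pad_left"):
    print(k,[(round(r["score"],2),atz(p,r["position"],NAMES[k][2])) for r in robot.place_of(k,p)[:2]])
E
```

```text
t: 4.6
tcp_pos: [0.5897, 0.1696, 0.0953]
ee_rot: [0.018, 1.0, -0.0, 0.0]
ft_force: [-1.6, -2.5, 2.9]
width: 0.0002
gripper_force: 1.7
[np.float64(3.4874051411659206), np.float64(3.3795574432156252), np.float64(3.159086167504238), np.float64(3.7268512916455645)]
t 4.8 tcp [0.5898 0.1698 0.0949] F [-0.8481 -2.6137  3.7269] w -0.00016232366470639596
move [-0.0022 -0.004  -0.1405] twist [-0.0001  0.0002 -0.    ]
head_left []
pad_left []
```

About 3.4 N at 9 mm, which suits a soft spring. Next, the middle pad pressed the same way for comparison.

```bash
python3 -m crank '{"linear":[[0,0,-0.14],[0,0,-0.14],[0.001,-0.6,-0.14],[0.001,-0.6,-0.14],[0.001,-0.6,-0.14],[0.001,-0.6,-0.14],[0.001,-0.6,-0.14],[0.001,-0.6,-0.14],[0.001,-0.6,-0.14],[0.001,-0.6,-0.14]],"twist":[[0,0,0],[0,0,0],[0,0,0],[0,0,0],[0,0,0],[0,0,0],[0,0,0],[0,0,0],[0,0,0],[0,0,0]],"gripper":[1,1,1,1,1,1,1,1,1,1]}' >/dev/null
python3 - <<'E'
from h import *
F=[]
for i in range(4):
    p=robot.read_camera("wrist");F.append(robot.observe()["ft_force"][2])
print(F);to('pad_middle',.095)
for k in ("head_left","pad_left","head_middle","pad_middle"):
    print(k,[(round(r["score"],2),atz(p,r["position"],NAMES[k][2])) for r in robot.place_of(k,p)[:2]])
E
```

```text
[np.float64(0.1068043295937723), np.float64(-0.6918224885850142), np.float64(0.16571018611164887), np.float64(-0.17577749350183064)]
t 5.9333 tcp [0.584  0.0211 0.1294] F [-0.1204  0.2917 -0.1758] w 0.00016880586742332255
move [-0.0039 -0.0087  0.1377] twist [ 0.     -0.      0.0004]
head_left []
pad_left [(0.33, array([ 0.5502, -0.0304,  0.104 ]))]
head_middle []
pad_middle []
```

```bash
python3 -m crank '{"linear":[[-0.004,-0.009,0.08],[-0.004,-0.009,0.11],[-0.004,-0.009,0.138],[-0.004,-0.009,0.138],[-0.004,-0.009,0.138],[-0.004,-0.009,0.138],[-0.004,-0.009,0.138],[-0.004,-0.009,0.138]],"twist":[[0,0,0],[0,0,0],[0,0,0],[0,0,0],[0,0,0],[0,0,0],[0,0,0],[0,0,0]],"gripper":[1,1,1,1,1,1,1,1]}'
python3 - <<'E'
from h import *
F=[]
for i in range(4):
    p=robot.read_camera("wrist");F.append(robot.observe()["ft_force"][2])
print(F);to('pad_middle',.13)
E
python3 -m crank '{"linear":[[0,0,-0.14],[0,0,-0.14],[0,-0.6,-0.14],[0,-0.6,-0.14],[0,-0.6,-0.14],[0,-0.6,-0.14],[0,-0.6,-0.14],[0,-0.6,-0.14],[0,-0.6,-0.14],[0,-0.6,-0.14]],"twist":[[0,0,0],[0,0,0],[0,0,0],[0,0,0],[0,0,0],[0,0,0],[0,0,0],[0,0,0],[0,0,0],[0,0,0]],"gripper":[1,1,1,1,1,1,1,1,1,1]}' >/dev/null
python3 -c "from h import *;to('pad_right',.095)"
```

```text
t: 6.8
tcp_pos: [0.5846, 0.0179, 0.0963]
ee_rot: [0.018, 1.0, -0.0, 0.0]
ft_force: [-4.7, 0.4, 8.3]
width: 0.0001
gripper_force: 4.0
[np.float64(7.3017005334813705), np.float64(8.381164502215823), np.float64(7.731346590861273), np.float64(7.789504372471632)]
t 7.0 tcp [0.5846 0.018  0.0963] F [-4.7018  0.8417  7.7895] w 0.00016655613324000084
move [-0.0012  0.0038 -0.1347] twist [-0.0001  0.0001  0.0001]
t 7.8333 tcp [ 0.5797 -0.1311  0.1301] F [ 0.6517 -0.1212  0.829 ] w -0.0002303763068756182
move [0.0002 0.0006 0.1403] twist [0.     0.     0.0003]
```

The middle pad gives about 7.8 N at 8 mm, so it is stiff. Now the right one.

```bash
python3 -m crank '{"linear":[[0,0,0.08],[0,0,0.11],[0,0,0.14],[0,0,0.14],[0,0,0.14],[0,0,0.14],[0,0,0.14],[0,0,0.14]],"twist":[[0,0,0],[0,0,0],[0,0,0],[0,0,0],[0,0,0],[0,0,0],[0,0,0],[0,0,0]],"gripper":[1,1,1,1,1,1,1,1]}'
python3 - <<'E'
from h import *
F=[]
for i in range(4):
    p=robot.read_camera("wrist");F.append(robot.observe()["ft_force"][2])
print(F);to('pad_right',.13)
E
python3 -m crank '{"linear":[[0,0,-0.14],[0,0,-0.14],[0,0.5,-0.2],[0,1,-0.2],[0,1,-0.2],[0,1,-0.2],[0,1,-0.2],[0,1,-0.2],[0,1,-0.2],[0,1,-0.2],[0,1,-0.2]],"twist":[[0,0,0],[0,0,0],[0,0,0],[0,0,0],[0,0,0],[0,0,0],[0,0,0],[0,0,0],[0,0,0],[0,0,0],[0,0,0]],"gripper":[1,1,1,1,1,1,1,1,1,1,1]}' >/dev/null
python3 - <<'E'
from h import *
to('head_left',.115)
p=robot.read_camera("wrist");q=np.load("q.npy")
im=p["img"][:,:,::-1].copy()
for k in NAMES:
    u=proj(p,model(q,k));cv2.circle(im,tuple(int(v) for v in u),3,(255,0,0),-1);print(k,u)
cv2.imwrite("pics/w2.png",im)
E
```

```text
t: 8.5
tcp_pos: [0.5793, -0.1307, 0.0961]
ee_rot: [0.017, 1.0, 0.0, -0.0]
ft_force: [-3.4, 4.1, 6.7]
width: -0.0002
gripper_force: 3.4
[np.float64(7.634454208922728), np.float64(6.012151479274438), np.float64(7.447191327710956), np.float64(7.32213648695696)]
t 8.7 tcp [ 0.5793 -0.1307  0.0961] F [-3.7548  4.4495  7.3221] w 0.00010667731970385452
move [-0.0012 -0.0009 -0.1357] twist [ 0.0003 -0.0001  0.0004]
t 9.6167 tcp [0.5883 0.1183 0.1452] F [-0.1085 -1.5834 -0.4276] w 0.0001614215163587449
move [0.2712 0.2026 0.1205] twist [-0.0001  0.      0.0004]
pad_left [362.2126 238.8409]
pad_middle [107.3798 238.3363]
pad_right [-147.5985  237.8314]
head_left [371.3694 119.5072]
head_middle [ 89.9796 118.9124]
head_right [-191.5875  118.3173]
```

View pics/w2.png

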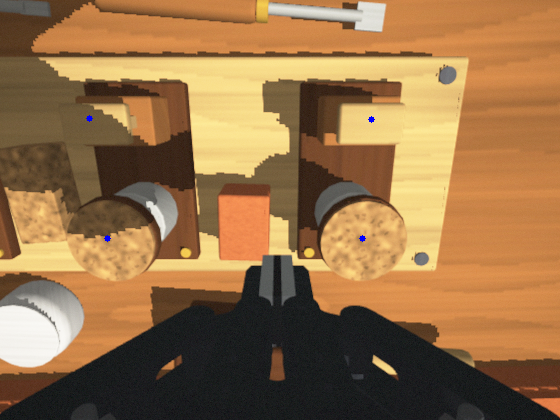

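The softest rest is the left one: 3.4 N against 7.8 and 7.1 N. The wrist view confirms its tag at about (371,124), within 3 mm of the model dot. I'll move over it and push.

```bash
python3 -m crank '{"linear":[[0.268,0.203,0],[0.268,0.203,0],[0.268,0.203,0],[0.268,0.203,0.1],[0.268,0.203,0.14],[0.268,0.203,0.17],[0.268,0.203,0.19],[0.268,0.203,0.21],[0.268,0.203,0.23],[0.268,0.203,0.245],[0.268,0.203,0.25],[0.268,0.203,0.25],[0.268,0.203,0.25],[0.268,0.203,0.25]],"twist":[[0,0,0],[0,0,0],[0,0,0],[0,0,0],[0,0,0],[0,0,0],[0,0,0],[0,0,0],[0,0,0],[0,0,0],[0,0,0],[0,0,0],[0,0,0],[0,0,0]],"gripper":[1,1,1,1,1,1,1,1,1,1,1,1,1,1]}'; python3 -c "from h import *;to('head_left',.083)"
```

```text
t: 10.83
tcp_pos: [0.5239, 0.1704, 0.084]
ee_rot: [0.018, 1.0, -0.0, 0.001]
ft_force: [-4.6, -3.8, 9.4]
width: 0.0
gripper_force: 4.8
t 10.8333 tcp [0.5239 0.1704 0.084 ] F [-4.5767 -3.7964  9.4069] w 4.662341204400356e-05
move [0.0064 0.003  0.0041] twist [-0.0002  0.0005  0.0001]
```

```bash
python3 -m crank '{"linear":[[0,0,0.01],[0,0,0.01],[0,0,0.01],[0,0,0.01],[0,0,-0.1],[0,0,-0.2],[0,0,-0.3],[-0.2,-0.5,-0.4],[-0.2,-0.5,-0.4],[-0.2,-0.5,-0.4],[-0.2,-0.5,-0.4],[-0.2,-0.5,-0.4],[-0.2,-0.5,-0.4]],"twist":[[0,0,0],[0,0,0],[0,0,0],[0,0,0],[0,0,0],[0,0,0],[0,0,0],[0,0,0],[0,0,0],[0,0,0],[0,0,0],[0,0,0],[0,0,0]],"gripper":[1,1,1,1,1,1,1,1,1,1,1,1,1]}'
python3 - <<'E'
from h import *
for n in("wrist","scene"):
    p=robot.read_camera(n);im=p["img"][:,:,::-1]
    cv2.imwrite(f"pics/{n}9.png",im if n=="wrist" else cv2.resize(im[130:300,140:400],None,fx=3,fy=3))
E
```

```text
t: 11.92
tcp_pos: [0.5692, 0.0438, 0.1823]
ee_rot: [0.019, 1.0, 0.0, 0.0]
ft_force: [-0.2, 0.7, -0.0]
width: 0.0
gripper_force: 0.0
```

View pics/wrist9.png

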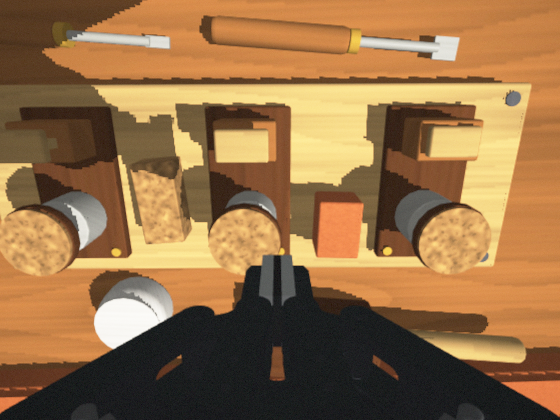

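View pics/scene9.png

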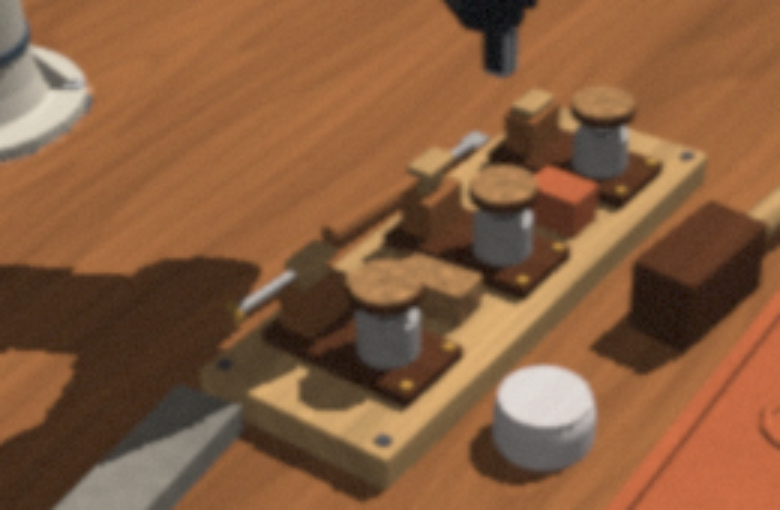

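The left tag, at (450,141) in the wrist view, now sits on its block. The other two are up, nothing else has moved, and the fingers are clear.

```bash
python3 -c "from rig import robot;print(robot.close_job())"
```

```text
the job is handed in; nothing more can be done
None
```

I pressed all three pads from left to right, found the left rest softest (3.4 N against 7.8 and 7.1 N at 8–9 mm), pushed its tag fully down, left the other two up, and handed the job in; no verdict came back.

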